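Roll a tube onto the soldering line

TASK

Set the half copper, half brass tube up for soldering: roll it across the pale board with the fingertips until it lies along the red line, and nudge it endwise so that the silver ring at its middle is right on the cross mark that the torch points at. Only push it, do not pick it up; leave it lying still there, and leave everything else on the bench where it is.

Things in the scene. Friction and masses are not known exactly. Their poses are not given: they have to be found in the camera images.
- tube: Smooth round tube lying on the board: 110 mm long, 28 mm across, about 170 g, half copper, half brass, a flush silver ring round its middle. Origin on its axis at the ring, 14 mm above the board; x along the tube (either way round will do); y and z turn as it rolls. It starts 80 to 110 mm to one side of the line, up to 0.16 rad askew, and stops rolling almost at once when no longer pushed.
- cross (a point): Cross mark in the middle of the fixed, pale soldering board (240 mm along the line, 320 mm across it, 12 mm thick): the point on its upper face, 12 mm above the bench, where the red line (190 mm long, 3 mm wide) is crossed by a 90 mm red tick. x runs along the line towards the torch, y across it along the tick, z up.
- nozzle (a point): Tip of the brass nozzle of the torch, which is fixed in its stand beyond the board's end and dips towards the cross mark. The tip is 170 mm from the cross along the line and 99 mm above the bench; all of the torch and stand lies farther from the cross than this.
- charcoal: Charcoal soldering block, black, 70 x 36 x 24 mm, loose on the board on the other side of the line from the tube; origin at the centre of its underside.
- tweezers: Steel cross-lock tweezers, 160 mm long and 10 mm high, lying on the bench left of the board; origin under their middle.
- pliers_red: Pliers with red grips, 150 mm long and 12 mm high, lying on the bench to the left; origin under the pivot.
- pliers_black: Pliers with black grips, 160 mm long and 12 mm high, lying on the bench to the right; origin under the pivot.
- bowl: Red plastic bowl, 150 mm across and 60 mm high, on the bench to the right; origin at the centre of its underside.
- tray: Shallow wooden tray, 120 x 190 x 35 mm, on the bench to the left; origin at the centre of its underside.
- jug: Small copper jug, 60 mm across and 82 mm high, on the bench far left; origin at the centre of its underside.
- hammer: Hammer lying on the bench at the far right; origin on its underside.
Things that resemble listed ones, but are neither listed nor needed, are in the scene too. Leave any pink or purple look-alike of the tube alone.

How it is judged:
On the way:
1. the tube has rolled (turned about its own axis by a third of a turn or more), not merely been slid (angle between tube's own z axis and vertical above 2.1 rad).
At the end, for the whole second after the job is handed in: The tube lies at rest on the board along the red line: its middle within 6 mm of the line across it and within 8 mm of the cross along it, its axis within 0.1 rad (6 degrees) of the line's direction, either way round (y of tube in the frame of cross between -0.006 and 0.006 m and x of tube in the frame of cross between -0.008 and 0.008 m and z of tube in the frame of cross between 0.01 and 0.018 m and angle between the x axis of tube and the x axis of cross, either way round below 0.1 rad and linear speed of tube below 0.01 m/s and angular speed of tube below 0.2 rad/s); the robot touches nothing.
It fails at once if the tube is picked up (its middle raised more than 10 mm off where it rolls) (z of tube in the frame of cross above 0.024 m).
It fails at once if another thing on the bench is displaced by more than 15 mm (distance of any of charcoal, tweezers, pliers_red, pliers_black, bowl, tray, jug, hammer from where it was at the start of the episode above 0.015 m).
It also fails if it takes over 61 s, if anything falls off the work surface, if the arm or the gripper's body presses on something with over 40 N, if the wrist force passes 120 N, or if a joint passes its speed limit or range.

ROBOT

A 6-joint arm with a two-finger parallel gripper is mounted at the origin on the work surface. World frame = base frame: x ahead of the robot, y to its left, z up, the work surface at z = 0. Lengths are in m, angles in rad, forces in N, time in s.
With the tool pointing down it reaches from about 0.35 to 0.725 m from the base axis. Payload 4.3 kg.
Tool frame: the origin (TCP) lies on the front face of the gripper's body, between the roots of the fingers; the fingertips stand 73 mm ahead of it and the grasp point (between the pads) lies 54 mm ahead of it; z points along the fingers, y is the line along which they close (so a half turn about z gives the same grasp; the last joint's range is limited). The gripper opens to 85 mm and grips with 20 to 120 N. Pads are 22 mm wide; open, the fingers measure 114 mm over their backs; the gripper's body (76 mm by 85 mm) begins 54 mm behind the grasp point. The pads swing forward as they close: fully open they stand 13 mm farther back than shut.
Start: joints at [-1.401, 0.377, 0.081, 1.274, 0, 1.46], TCP at [0.159, -0.553, 0.304] pointing down, gripper open.
Joint ranges: [-2.72, 2.72], [-0.84, 1.66], [-1.02, 1.22], [-1.77, 2.12], [-1.37, 1.28], [-3.14, 3.14]. Speed limits (rad/s): [2.57, 2.57, 3.14, 3.14, 3.14, 3.14].

INTERFACE

Orientations are given as a unit quaternion [w, x, y, z].
In Python, from plant import state, optics, order gives the robot as it stands.
- The arm moves only by the tool jog_arm, never from a script. Its arguments are lists of equal length, an entry for each row: "turn": the turn, a rotation vector about the tool's x, y, z scaled (see below), a list of three; "dp": the shift along the tool's x, y, z scaled (see below), a list of three; "hand": the gripper's target within -1 to 1 (fully open at 1, half-way at 0, shut at -1). A call has 1 to 8 rows; each row shifts and turns the commanded pose from where the row before left it, along the tool's axes as they then stand; what a row does not reach is not made up. The controller multiplies each number of a shift by 0.08 m and each number of a turn by 4 degrees. A row lasts 1/8 s, in which the tool goes at most 62.5 mm and 10.7 degrees, less where a joint would pass 70% of its speed; a pose out of reach is approached as far as the arm can. A call with a number of a shift or a turn outside -1 to 1 is refused whole. A call with a gripper value outside its range is refused whole. The fingers move at their own pace and stop on an object; "newtons" is the grip in N (left out, the last holds). Time passes only in rows, so rows that do not move let the fingers close. It gives the time, the measured TCP pose, the force, the opening and the grip force at its end, in the units of the state.
- state(): the state, without advancing time (a new reading comes with each control period).
- optics.capture(name): name is "scene" or "top"; returns a dict with "frame" (420x560x3 uint8, red, green, blue), "camera_matrix" (3x3 intrinsics, pixels), "dist_coeffs" ([k1, k2, p1, p2, k3] as OpenCV has them; the pictures are not rectified), "camera_from_world" (4x4, takes a point from world to camera coordinates). Camera axes: x right, y up, looking along -z (the intrinsics and any distortion apply to the point x, -y, -z); pixel columns grow to the right and rows downward; lengths in m; the calibration is good to about 2 mm. A picture is of the moment at which its call begins. There is no depth.
- order.close_job(): hands the job in; it is judged then, once.
Trained networks look in a picture, given as the dict that the camera call returned (one of the last four; its "shot" number tells which), for a name from the list of things; names that differ only in an ending like _2 or _b are one class to them, and where a whole thing is asked for, a point or a joint stands for the part that bears it (a point fixed in the world has none). Each returns a list of dicts, best first, with "confidence" (0 to 1); they miss things now and then, are a little off and sometimes report something else, mostly with a low value. They report only what shows in the picture. A call takes as long as a camera call. They do not tell look-alikes from the thing itself.
- optics.search_frame(picture, query): "uv" ([column, row] in pixels, amid what is visible of it).
- optics.regions_of(picture, query): "pixels" (420x560 bool, what is visible of it) and "uv" ([column, row] in pixels, amid what is visible of it).
- optics.place_of(picture, query): "uv" ([column, row] in pixels: a listed point, or the origin of a listed thing).
The state is a dict: "time": time; "qpos": joint angles; "qvel": joint speeds; "joint_torque": joint torques, N m; "eef_pos": TCP position; "eef_rot": TCP orientation; "ft_force": force on the tool from outside, world axes, zero at the start; "torque": the same for the moment, N m; "finger_gap": finger opening in m; "gripper_force": force on a finger pad.
Only numpy, scipy, OpenCV 4.12 (cv2) and the standard library are available. Lean on these libraries where they do the work, as an engineer would, in place of code of your own. Each camera call takes 0.05 s, during which the arm holds its last target. There are 200 camera calls.

## Working session

There is one attempt and no reset: what is moved stays moved. The work goes in short steps, Python scripts to look and compute and a tool call to move; the robot and the scene stay as the last step left them, time stands still between calls to the robot, and variables do not carry over. Pictures are saved under pics/ and viewed, at most 10 in all, crops included, and the job is handed in when it is done.

Besides the shell and the picture viewer there is one more tool, called after "Request:" as name(argument=value, ...) on one line, values as JSON. jog_arm: Moves the arm, as the interface text tells. Shifts and turns lie within -1 to 1; 1 stands for 0.08 m of shift or 4 degrees of turn. Its arguments: {"type":"object","properties":{"turn":{"type":"array"},"dp":{"type":"array"},"hand":{"type":"array"},"newtons":{"type":"number"}},"required":["turn","dp","hand"]}

```bash
mkdir -p pics
cat > h.py <<'E'
import numpy as np, cv2
from plant import state, optics, order
def ray(p,uv):
    K=np.array(p["camera_matrix"],float);D=np.array(p["dist_coeffs"],float)
    n=cv2.undistortPoints(np.array(uv,float).reshape(-1,1,2),K,D).reshape(-1,2)
    T=np.array(p["camera_from_world"]);R,t=T[:3,:3],T[:3,3]
    d=np.c_[n[:,0],-n[:,1],-np.ones(len(n))]@R
    return -R.T@t,d
def atz(p,uv,z):
    c,d=ray(p,uv);return c+d*((z-c[2])/d[:,2])[:,None]
def save(p,name,box=None,s=1):
    f=p["frame"]
    if box: f=f[box[1]:box[3],box[0]:box[2]]
    f=cv2.resize(f,None,fx=s,fy=s,interpolation=cv2.INTER_CUBIC)
    cv2.imwrite("pics/"+name,f[:,:,::-1])
E
python3 - <<'E'
from h import *
s=state();print(s["time"],s["eef_pos"],s["eef_rot"],s["finger_gap"],s["ft_force"])
ps=[]
for n in("top","scene"):
    p=optics.capture(n);ps.append(p)
    for q,z in(("tube",.026),("cross",.012),("nozzle",.099),("charcoal",.012)):
        for r in optics.place_of(p,q)[:3]: print(n,q,np.round(r["uv"],1),round(r["confidence"],2),atz(p,[r["uv"]],z).round(4))
cv2.imwrite("pics/a.png",ps[0]["frame"][:,:,::-1]);cv2.imwrite("pics/b.png",ps[1]["frame"][:,:,::-1])
E
```

```text
0.0 [ 0.15872235 -0.55214331  0.30298244] [-9.94175940e-04  9.90227526e-01  1.39457727e-01 -3.06685017e-05] 0.08531200945273308 [-0.64467233  0.61819781 -0.02618507]
top tube [220.5 290.3] 0.81 [[0.2531 0.2382 0.026 ]]
top tube [261.1 220.8] 0.7 [[0.4794 0.1043 0.026 ]]
top tube [348.6 148. ] 0.7 [[ 0.7226 -0.1921  0.026 ]]
top cross [288.6 217.3] 0.79 [[0.4917 0.0135 0.012 ]]
top nozzle [299.5 163.2] 0.61 [[ 0.6549 -0.0249  0.099 ]]
top charcoal [313.2 216.4] 0.51 [[ 0.4935 -0.0685  0.012 ]]
scene tube [263.3 308.5] 0.87 [[0.7666 0.1038 0.026 ]]
scene tube [184.7 253.8] 0.83 [[ 0.7446 -0.1785  0.026 ]]
scene tube [308.7 224.9] 0.55 [[0.4731 0.0832 0.026 ]]
scene cross [284.7 218.4] 0.73 [[0.4828 0.0046 0.012 ]]
scene cross [178.8 132.8] 0.28 [[ 0.3657 -0.504   0.012 ]]
scene nozzle [245.6 247.9] 0.87 [[ 0.6681 -0.0127  0.099 ]]
scene nozzle [287.6 219.1] 0.19 [[0.5287 0.0391 0.099 ]]
scene charcoal [264.7 207.4] 0.8 [[ 0.48   -0.0705  0.012 ]]
```

View pics/a.png

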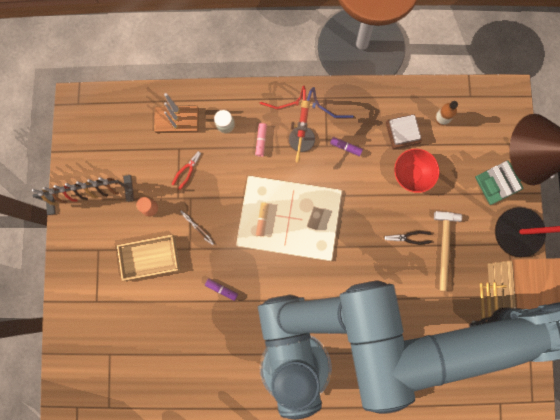

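View pics/b.png

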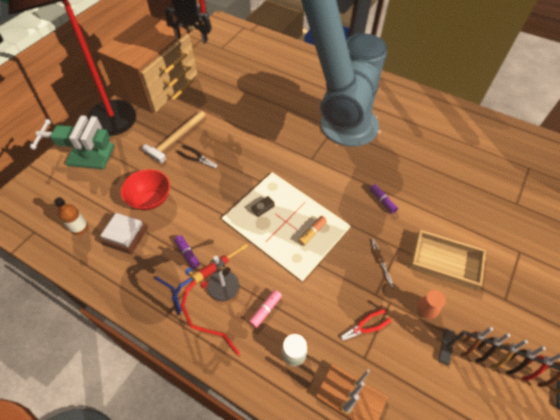

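Four candidates for the tube in the top picture. The one at (261,220), half copper and half brass, lies on the board and fits the description. The pink one at (261,138) and the purple ones at (221,290) and (347,147) are look-alikes. I'll confirm this in a crop and measure the line and the tube.

```bash
cat > m.py <<'E'
from h import *
def measure(verbose=True):
    out={}
    for n in("top","scene"):
        p=optics.capture(n); out[n]=p
        f=cv2.cvtColor(p["frame"],cv2.COLOR_RGB2HSV).astype(int)
        rs=optics.regions_of(p,"tube")
        for r in rs:
            m=np.array(r["pixels"]); v,u=np.nonzero(m)
            P=atz(p,np.c_[u,v],.026)[:,:2]
            c=P.mean(0)
            if not(.36<c[0]<.63 and -.14<c[1]<.16): continue
            a=np.linalg.svd(P-c,full_matrices=False)[2][0]; a*=np.sign(a[0])
            e=(P-c)@a; b=(P-c)@np.array([-a[1],a[0]])
            mid=c+a*(e.max()+e.min())/2
            print(n,"tube",round(r["confidence"],2),len(u),"c",c.round(4),"mid",mid.round(4),"ang",round(np.degrees(np.arctan2(a[1],a[0])),2),"len",round(np.ptp(e),3),"w",round(np.ptp(b),3))
        for q,z in(("tube",.026),("cross",.012)):
            for r in optics.place_of(p,q)[:3]:
                P=atz(p,[r["uv"]],z)[0]
                if .36<P[0]<.63 and -.14<P[1]<.16: print(n,q,round(r["confidence"],2),P.round(4))
    return out
if __name__=="__main__":
    import sys
    o=measure()
    a=cv2.resize(o["top"]["frame"][165:275,220:360],None,fx=4,fy=4,interpolation=cv2.INTER_CUBIC)
    b=cv2.resize(o["scene"]["frame"][160:290,210:360],None,fx=4,fy=4,interpolation=cv2.INTER_CUBIC)[:, :]
    h=500;A=cv2.resize(a,(400,int(a.shape[0]*400/a.shape[1])));B=cv2.resize(b,(400,int(b.shape[0]*400/b.shape[1])))
    c=np.zeros((360,800,3),np.uint8);c[:A.shape[0],:400]=A;c[:B.shape[0],400:]=B
    cv2.imwrite(f"pics/{sys.argv[1]}.png",c[:,:,::-1])
E
python3 m.py c
python3 - <<'E'
from h import *
# red line pixels, averaged over a few frames
for n in("top","scene"):
    p=optics.capture(n); f=p["frame"].astype(float)
    R=f[...,0]-(f[...,1]+f[...,2])/2
    Z=np.mgrid[0:420,0:560];uv=np.c_[Z[1].ravel(),Z[0].ravel()]
    P=atz(p,uv,.012)[:,:2].reshape(420,560,2)
    c0=np.array([.4917,.0135])if n=="top" else np.array([.487,.009])
    res=[]
    # sample an orthogonal grid: for candidate line find redness profile
    T=np.array(p["camera_from_world"]);K=np.array(p["camera_matrix"]);D=np.array(p["dist_coeffs"])
    def proj(X):
        q=X@T[:3,:3].T+T[:3,3];q=q*[1,-1,-1]
        return cv2.projectPoints(q,np.zeros(3),np.zeros(3),K,D)[0].reshape(-1,2)
    def samp(xy):
        q=proj(np.c_[xy,np.full(len(xy),.012)]).astype(np.float32)
        return cv2.remap(R.astype(np.float32),q[:,0:1],q[:,1:2],cv2.INTER_CUBIC)[:,0]
    from scipy.optimize import minimize
    sl=np.linspace(-.09,.09,91);st=np.linspace(-.04,.04,41)
    def cost(v):
        a=np.array([np.cos(v[2]),np.sin(v[2])]);b=np.array([-a[1],a[0]])
        return -(samp(v[:2]+sl[:,None]*a).mean()+samp(v[:2]+st[:,None]*b).mean())
    best=min((minimize(cost,[*c0+[dx,dy],t],method="Nelder-Mead",options=dict(xatol=1e-5,fatol=1e-3,initial_simplex=np.array([*c0+[dx,dy],t])+np.array([[0,0,0],[.004,0,0],[0,.004,0],[0,0,.05]]))) for t in np.radians([-18,-12,-6,0,6]) for dx in(-.005,.005) for dy in(-.005,.005)),key=lambda r:r.fun)
    print(n,best.x.round(4),np.degrees(best.x[2]),best.fun)
E
```

```text
top tube 0.81 277 c [0.4862 0.1022] mid [0.4864 0.1021] ang -10.02 len 0.112 w 0.028
top tube 0.78 [0.4808 0.1023 0.026 ]
top cross 0.83 [0.4944 0.0111 0.012 ]
scene cross 0.63 [0.4858 0.0081 0.012 ]
top [ 0.4923  0.0127 -0.1705] -9.768685499640345 -140.42694091796875
scene [ 0.4906  0.0116 -0.167 ] -9.569036122891712 -143.24102783203125
```

View pics/c.png

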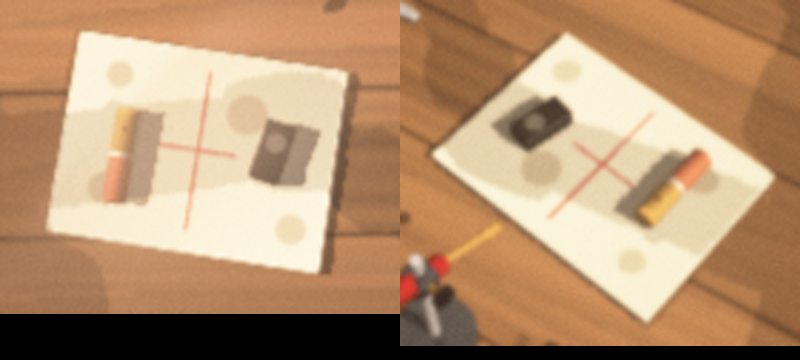

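The crop confirms it: the copper/brass tube on the board is left of the red line, about (120,155) in the left panel. The charcoal is right of the line, and the nozzle is past the far end. Next I'll fit the tube silhouette precisely.

```bash
cat > t.py <<'E'
from h import *
from scipy.optimize import minimize
C=np.array([.4915,.0122]);TH=-.169
A=np.array([np.cos(TH),np.sin(TH)]);B=np.array([-A[1],A[0]])
def proj(p,X):
    T=np.array(p["camera_from_world"]);q=(X@T[:3,:3].T+T[:3,3])*[1,-1,-1]
    return cv2.projectPoints(q,np.zeros(3),np.zeros(3),np.array(p["camera_matrix"],float),np.array(p["dist_coeffs"],float))[0].reshape(-1,2)
ph=np.linspace(0,2*np.pi,24,endpoint=False)
def hull(p,v):
    a=np.array([np.cos(v[2]),np.sin(v[2])]);b=np.array([-a[1],a[0]])
    X=[np.r_[v[:2]+e*a+.014*np.cos(t)*b,.026+.014*np.sin(t)] for e in(-.055,.055) for t in ph]
    return cv2.convexHull(proj(p,np.array(X)).astype(np.float32))
def fit(p,guess,z0=None):
    hsv=cv2.cvtColor(p["frame"],cv2.COLOR_RGB2HSV).astype(float)
    g=proj(p,np.array([[*guess,.026]]))[0].astype(int);u0,v0=g-34;n=68
    S=hsv[v0:v0+n,u0:u0+n,1];H=hsv[v0:v0+n,u0:u0+n,0]
    M=np.clip((S-90)/50,0,1)
    def rend(v):
        q=(hull(p,v).reshape(-1,2)-[u0,v0]+.5)*8-.5
        I=np.zeros((n*8,n*8),np.uint8);cv2.fillConvexPoly(I,np.round(q*16).astype(np.int32),255,shift=4)
        return cv2.resize(I,(n,n),interpolation=cv2.INTER_AREA)/255.
    W=cv2.GaussianBlur
    def cost(v):
        r=rend(v);w=W((r>0).astype(np.float32),(0,0),4)>.02   # local neighbourhood
        return (np.abs(r-M)*w).sum()+ (M*(~w)).sum()*0
    best=None
    for t in(TH-.15,TH,TH+.15):
        x0=np.array([*guess,t]);r=minimize(cost,x0,method="Nelder-Mead",options=dict(initial_simplex=x0+np.array([[0,0,0],[.01,0,0],[0,.01,0],[0,0,.1]]),xatol=1e-5,fatol=1e-3,maxiter=300))
        if best is None or r.fun<best.fun:best=r
    return best.x,best.fun,M.sum()
def report(guess):
    out=[];ps={}
    for n in("top","scene"):
        p=optics.capture(n);ps[n]=p;v,f,m=fit(p,guess);d=v[:2]-C
        print(n,v[:2].round(4),"along",round(d@A*1e3,1),"across",round(d@B*1e3,1),"askew",round(v[2]-TH,3),"cost",round(f,1),round(m,1));out.append(v)
    return np.mean(out,0),ps
if __name__=="__main__":
    import sys;report([float(x) for x in sys.argv[1:3]])
E
python3 t.py .483 .103
python3 - <<'E'
from t import *
T=np.diag([1,-1,-1.])
print(C+B*.15, A,B)
E
```

```text
top [0.4865 0.1024] along -20.1 across 88.1 askew -0.018 cost 170.7 868.1
scene [0.4839 0.1008] along -22.4 across 86.1 askew -0.02 cost 73.9 1164.1
[0.5167295  0.16006302] [ 0.98575346 -0.16819668] [0.16819668 0.98575346]
```

Run:
```python
from t import *
for n in("top","scene"):
    p=optics.capture(n);g=proj(p,np.array([[.485,.1,.026]]))[0].astype(int)
    f=p["frame"].astype(float);hsv=cv2.cvtColor(p["frame"],cv2.COLOR_RGB2HSV)
    print(n,g);S=hsv[g[1]-22:g[1]+22:2,g[0]-20:g[0]+20:1 if n=="top" else 2,1];print("\n".join(" ".join("%3d"%x for x in r) for r in S))
```

```text
top [262 219]
130 102  49  33  31  29  29  31  29  30  30  30  30  29  32  30  31  32  30  30  30  33  32  33  35  34  35  38  39  39  41  40  39  42  38  40  41  40  42  41
126 100  51  31  30  30  29  30  29  30  29  31  29  31  30  31  31  39  37  36  33  33  35  38  37  36  39  38  40  44  43  40  41  42  41  40  42  42  41  42
120  85  43  30  30  30  30  29  30  30  29  30  30  34  31  45  51  53  54  56  57  52  51  50  52  51  51  50  52  51  57  53  56  58  57  56  59  56  58  58
109  54  31  31  38  35  40  41  41  43  44  45  44  50  50  50  53  55  71 103 116 116 117 112 101  91  84  74  73  72  65  60  59  61  60  61  58  59  56  57
101  67  51  50  51  51  51  51  51  54  53  50  52  53  53  52  52  57  90 116 124 123 122 122 119 108 102  85  80  81  80  81  78  78  79  73  62  59  57  60
 84  58  52  50  54  52  52  52  53  52  52  51  53  54  53  54  57  62  95 121 122 122 122 115 108 105  97  81  81  80  78  79  80  81  78  66  60  60  58  58
 65  51  52  53  51  53  52  53  52  55  53  54  54  55  55  55  55  75 108 120 124 122 118 114 109 103  90  79  80  80  77  8
[... 3509 characters left out ...]
  89 133 143 152 150 149 137  89  59  59  62  61  60  61  62
 70  81  81  84  92 131 148 152 148 146 139  97  66  60  58  58  59  59  62  59
 77  78  79  89 131 152 154 149 143 142 103  63  62  58  60  60  59  60  62  62
 69  70  80  91 141 148 148 146 144 104  64  61  58  62  62  61  59  62  59  60
 57  63  71  83 118 142 152 143 116  68  60  58  62  60  61  62  64  60  58  62
 40  50  54  66  81 108 128 111  74  61  59  59  61  60  59  58  59  60  60  62
 34  35  36  42  55  68  73  65  60  58  59  60  61  59  58  62  61  61  60  58
 34  34  34  34  36  53  60  59  60  63  60  60  58  63  59  61  63  62  59  58
 34  34  33  33  35  43  50  59  53  50  55  60  62  60  63  59  60  61  57  82
```

```bash
python3 - <<'E'
s=open("t.py").read()
s=s.replace("M=np.clip((S-90)/50,0,1)","""lo,hi=(80,104) if top else (82,130)
    M=cv2.morphologyEx(np.clip((S-lo)/(hi-lo),0,1).astype(np.float32),cv2.MORPH_CLOSE,np.ones((5,5)))""")
s=s.replace("def fit(p,guess,z0=None)","def fit(p,guess,top)").replace("fit(p,guess);","fit(p,guess,n=='top');")
s=s.replace("for t in(TH-.15,TH,TH+.15):\n        x0=np.array([*guess,t])","for t,k in[(TH+i*.06,j) for i in(-2,-1,0,1,2) for j in(-.01,0,.01)]:\n        x0=np.array([guess[0]+k,guess[1],t])")
s=s.replace("[.01,0,0],[0,.01,0]","[.006,0,0],[0,.006,0]")
open("t.py","w").write(s)
E
python3 - <<'E'
from t import *
v,ps=report([.484,.102])
ims=[]
for n in ps:
    f=cv2.resize(ps[n]["frame"],None,fx=8,fy=8,interpolation=cv2.INTER_NEAREST)
    q=np.round((hull(ps[n],v)+.5)*8).astype(np.int32);cv2.polylines(f,[q],True,(0,0,255),1)
    c=q.reshape(-1,2).mean(0).astype(int);ims.append(f[c[1]-200:c[1]+200,c[0]-200:c[0]+200])
cv2.imwrite("pics/d.png",np.hstack(ims)[:,:,::-1])
E
```

```text
top [0.4848 0.1015] along -21.6 across 86.9 askew -0.017 cost 27.5 1395.6
scene [0.4859 0.1005] along -20.4 across 86.1 askew -0.027 cost 46.8 1261.8
```

View pics/d.png

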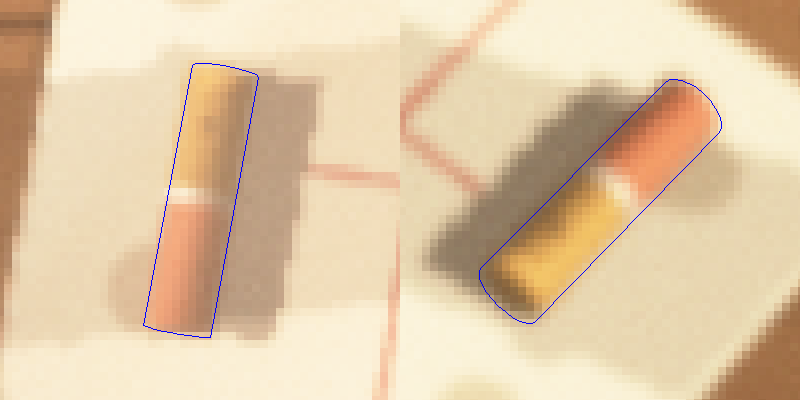

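The overlay (top at left, scene at right) fits the tube well. It lies 21 mm short of the cross along the line, 86.5 mm to the left of it, and nearly parallel to it. Plan: nudge it endwise first, then roll it across with two spread fingers, which also squares it.

```bash
cat > plan.py <<'E'
from t import *
from scipy.spatial.transform import Rotation as Ro
def plan(segs,yaw_rows):
    """segs: [(target xyz, nrows)], yaw_rows: turn units about tool z per row"""
    s=state();P=np.array(s["eef_pos"]);w,x,y,z=s["eef_rot"];R=Ro.from_quat([x,y,z,w]);k=0
    for T,n in segs:
        T=np.array(T)
        for i in range(n):
            t=yaw_rows[k] if k<len(yaw_rows) else 0
            d=np.round(R.inv().apply((T-P)/(n-i))/.08,2)
            print(d.tolist(),[0,0,t]);P=P+R.apply(d*.08);R=R*Ro.from_rotvec([0,0,np.radians(4*t)]);k+=1
        print("->",P.round(4))
def lin(al,ac,z): return [*(C+al*A+ac*B),z]
def err():
    s=state();w,x,y,z=s["eef_rot"];R=Ro.from_quat([x,y,z,w]);Y=R.apply([0,1,0]);P=np.array(s["eef_pos"]);d=P[:2]-C
    print("t",round(s["time"],2),"along/across/z mm",(d@A*1e3).round(1),(d@B*1e3).round(1),(P[2]*1e3).round(1),"tooly askew deg",round(np.degrees(np.arctan2(Y[1],Y[0])-TH),2),"tilt",R.as_matrix()[:,2].round(3),"gap",round(s["finger_gap"],4),"F",np.round(s["ft_force"],1),"q",np.round(s["qpos"],2))
E
python3 - <<'E'
from plan import *
err(); plan([((.43,-.25,.28),8),(lin(-.1,.0865,.2),8)],[-1]*16)
E
```

```text
t 1.3 along/across/z mm -233.0 -612.8 303.9 tooly askew deg -64.29 tilt [ 0. -0. -1.] gap 0.0854 F [ 0.3  0.5 -0.1] q [-1.4   0.38  0.08  1.27  0.    1.46]
[0.54, -0.34, 0.04] [0, 0, -1]
[0.56, -0.3, 0.04] [0, 0, -1]
[0.58, -0.26, 0.04] [0, 0, -1]
[0.6, -0.22, 0.04] [0, 0, -1]
[0.61, -0.17, 0.03] [0, 0, -1]
[0.62, -0.13, 0.04] [0, 0, -1]
[0.63, -0.09, 0.03] [0, 0, -1]
[0.63, -0.05, 0.04] [0, 0, -1]
-> [ 0.4303 -0.2499  0.2799]
[0.4, -0.41, 0.12] [0, 0, -1]
[0.43, -0.38, 0.13] [0, 0, -1]
[0.45, -0.35, 0.12] [0, 0, -1]
[0.47, -0.31, 0.13] [0, 0, -1]
[0.5, -0.28, 0.12] [0, 0, -1]
[0.51, -0.25, 0.13] [0, 0, -1]
[0.53, -0.21, 0.12] [0, 0, -1]
[0.55, -0.17, 0.13] [0, 0, -1]
-> [0.4073 0.1147 0.1999]
```

Request:
jog_arm(dp=[[0.54,-0.34,0.04],[0.56,-0.3,0.04],[0.58,-0.26,0.04],[0.6,-0.22,0.04],[0.61,-0.17,0.03],[0.62,-0.13,0.04],[0.63,-0.09,0.03],[0.63,-0.05,0.04]], turn=[[0,0,-1],[0,0,-1],[0,0,-1],[0,0,-1],[0,0,-1],[0,0,-1],[0,0,-1],[0,0,-1]], hand=[-1,-1,-1,-1,-1,-1,-1,-1])

```text
time: 2.3
eef_pos: [0.4313, -0.2486, 0.2801]
eef_rot: [0.0, 0.913, 0.408, 0.0]
ft_force: [0.9, 0.7, 0.4]
finger_gap: 0.0006
gripper_force: 0.0
```

Request:
jog_arm(dp=[[0.4,-0.41,0.12],[0.43,-0.38,0.13],[0.45,-0.35,0.12],[0.47,-0.31,0.13],[0.5,-0.28,0.12],[0.51,-0.25,0.13],[0.53,-0.21,0.12],[0.55,-0.17,0.13]], turn=[[0,0,-1],[0,0,-1],[0,0,-1],[0,0,-1],[0,0,-1],[0,0,-1],[0,0,-1],[0,0,-1]], hand=[-1,-1,-1,-1,-1,-1,-1,-1])

```text
time: 3.3
eef_pos: [0.4072, 0.1162, 0.1999]
eef_rot: [0.0, 0.765, 0.644, 0.0]
ft_force: [0.7, 0.3, -0.2]
finger_gap: 0.0
gripper_force: 0.0
```

Run:
```python
from plan import *
err(); plan([(lin(-.105,.0865,.092),6)],[])
```

```text
t 3.3 along/across/z mm -100.5 88.3 199.9 tooly askew deg -0.16 tilt [ 0.001  0.    -1.   ] gap 0.0 F [ 0.7  0.3 -0.2] q [ 0.13  0.14 -0.52  0.91 -0.    1.87]
[-0.0, -0.01, 0.22] [0, 0, 0]
[-0.0, -0.01, 0.23] [0, 0, 0]
[-0.01, -0.01, 0.22] [0, 0, 0]
[-0.0, -0.01, 0.23] [0, 0, 0]
[-0.01, -0.01, 0.22] [0, 0, 0]
[-0.0, -0.01, 0.23] [0, 0, 0]
-> [0.4024 0.1154 0.0919]
```

Request:
jog_arm(dp=[[-0.01,-0.01,0.23],[0,-0.01,0.23],[-0.01,-0.01,0.22],[0,-0.01,0.22],[-0.01,-0.01,0.22],[0,-0.01,0.23],[0,0.06,0],[0,0.06,0]], turn=[[0,0,0],[0,0,0],[0,0,0],[0,0,0],[0,0,0],[0,0,0],[0,0,0],[0,0,0]], hand=[-1,-1,-1,-1,-1,-1,-1,-1])

```text
time: 4.3
eef_pos: [0.4125, 0.1115, 0.0925]
eef_rot: [0.0, 0.766, 0.643, 0.0]
ft_force: [0.6, 0.2, 0.4]
finger_gap: 0.0002
gripper_force: 0.0
```

Request:
jog_arm(dp=[[0,0.06,0],[0,0.06,0],[0,0.06,0],[0,0.05,0],[0,0.05,0],[0,0,0],[0,-0.1,0],[0,-0.1,0]], turn=[[0,0,0],[0,0,0],[0,0,0],[0,0,0],[0,0,0],[0,0,0],[0,0,0],[0,0,0]], hand=[-1,-1,-1,-1,-1,-1,-1,-1])

```text
time: 5.3
eef_pos: [0.4172, 0.1104, 0.0918]
eef_rot: [0.0, 0.766, 0.643, -0.0]
ft_force: [-0.3, 0.2, 0.0]
finger_gap: -0.0001
gripper_force: 0.0
```

Run:
```python
from plan import *
err(); report(C+.0865*B-.006*A)
```

```text
t 5.3 along/across/z mm -89.7 84.4 91.8 tooly askew deg -0.29 tilt [-0. -0. -1.] gap -0.0001 F [-0.3  0.2  0. ] q [ 0.11  0.29 -0.65  0.63 -0.    1.86]
top [0.5175 0.0949] along 11.7 across 85.9 askew 0.003 cost 220.0 572.0
scene [0.502  0.0977] along -4.0 across 86.0 askew -0.011 cost 39.6 939.7
```

Request:
jog_arm(dp=[[0,0.1,0],[0,0.08,0],[0,0.05,0],[0,0.02,0],[0,0,0],[0,-0.15,0],[0,-0.1,-0.2],[0,0,-0.53]], turn=[[0,0,0],[0,0,0],[0,0,0],[0,0,0],[0,0,0],[0,0,0],[0,0,0],[0,0,0]], hand=[-1,-1,-1,-1,-1,-1,-1,-1])

```text
time: 6.4
eef_pos: [0.4143, 0.1103, 0.149]
eef_rot: [-0.002, 0.766, 0.643, -0.003]
ft_force: [1.0, -0.1, 0.3]
finger_gap: 0.0001
gripper_force: 0.0
```

Request:
jog_arm(dp=[[0.3,0.1,0],[0.25,0.3,0],[0,0.4,0],[0,0.32,0],[0,0,0.2],[0,0,0.2],[0,0,0.2],[0,0,0]], turn=[[0,0,0.07],[0,0,0],[0,0,0],[0,0,0],[0,0,0],[0,0,0],[0,0,0],[0,0,0]], hand=[0.4,0.4,0.4,0.4,0.4,0.4,0.4,0.4])

```text
time: 7.4
eef_pos: [0.5119, 0.1377, 0.1011]
eef_rot: [-0.001, 0.767, 0.641, -0.001]
ft_force: [-0.7, -0.7, 0.4]
finger_gap: 0.0597
gripper_force: 0.0
```

Run:
```python
from plan import *
err(); v,ps=report(C+.0865*B)
err()
im=[cv2.resize(ps["top"]["frame"][170:270,220:345],(480,384),interpolation=cv2.INTER_CUBIC)[:,:400],cv2.resize(ps["scene"]["frame"][160:260,240:344],(400,384),interpolation=cv2.INTER_CUBIC)]
cv2.imwrite("pics/e.png",np.hstack(im)[:,:,::-1])
```

```text
t 7.4 along/across/z mm -1.0 127.2 101.1 tooly askew deg -0.56 tilt [-0.003 -0.001 -1.   ] gap 0.0597 F [-0.7 -0.7  0.4] q [ 0.14  0.44 -0.38  0.75 -0.    1.89]
top [0.5071 0.0981] along 0.9 across 87.3 askew -0.0 cost 41.1 396.8
scene [0.5041 0.0942] along -1.4 across 82.9 askew 0.08 cost 192.5 768.1
t 7.5 along/across/z mm 0.4 127.6 102.6 tooly askew deg -0.55 tilt [-0. -0. -1.] gap 0.06 F [ 0.4 -0.2  0.2] q [ 0.14  0.44 -0.38  0.75 -0.    1.89]
```

View pics/e.png

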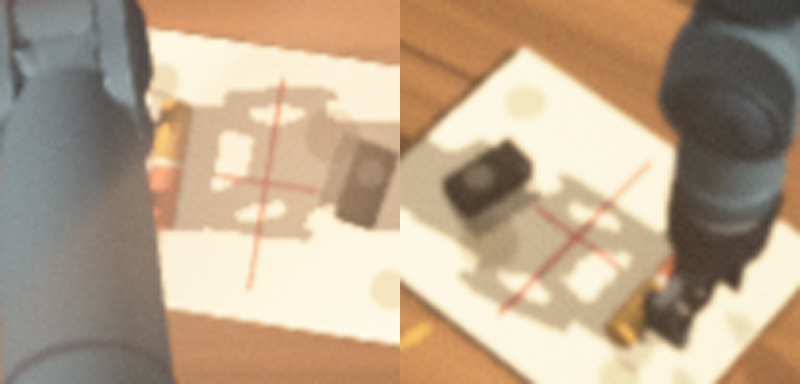

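Request:
jog_arm(dp=[[0,0,0.1],[0,0,0.1],[-0.1,0,0],[-0.12,0,0],[-0.12,0,0],[-0.12,0,0],[-0.12,0,0],[-0.12,0,0]], turn=[[0,0,-0.14],[0,0,0],[0,0,0],[0,0,0],[0,0,0],[0,0,0],[0,0,0],[0,0,0]], hand=[0.4,0.4,0.4,0.4,0.4,0.4,0.4,0.4])

```text
time: 8.5
eef_pos: [0.5043, 0.0819, 0.0863]
eef_rot: [0.0, 0.764, 0.645, 0.0]
ft_force: [0.2, -0.4, 0.3]
finger_gap: 0.0596
gripper_force: 0.1
```

Request:
jog_arm(dp=[[-0.1,0,0],[-0.1,0,0],[-0.08,0,0],[-0.08,0,0],[-0.06,0,0],[0,0,0],[0.5,0,0],[0.5,0,0]], turn=[[0,0,0],[0,0,0],[0,0,0],[0,0,0],[0,0,0],[0,0,0],[0,0,0],[0,0,0]], hand=[0.4,0.4,0.4,0.4,0.4,0.4,0.4,0.4])

```text
time: 9.5
eef_pos: [0.5125, 0.1291, 0.0863]
eef_rot: [0.0, 0.765, 0.644, 0.0]
ft_force: [0.5, -0.5, 0.7]
finger_gap: 0.0598
gripper_force: 0.0
```

Run:
```python
from plan import *
err(); v,ps=report(C+.013*B)
err()
im=[]
for n in ps:
    f=cv2.resize(ps[n]["frame"],None,fx=5,fy=5,interpolation=cv2.INTER_CUBIC)
    q=np.round((hull(ps[n],v)+.5)*5).astype(np.int32);cv2.polylines(f,[q],True,(0,0,255),1)
    c=(proj(ps[n],np.array([[*C,.012]]))[0]*5).astype(int);im.append(f[c[1]-200:c[1]+200,c[0]-200:c[0]+200])
cv2.imwrite("pics/f.png",np.hstack(im)[:,:,::-1])
```

```text
t 9.5 along/across/z mm 1.0 118.7 86.3 tooly askew deg -0.08 tilt [ 0.  0. -1.] gap 0.0598 F [ 0.5 -0.5  0.7] q [ 0.13  0.46 -0.41  0.71 -0.    1.87]
top [0.4947 0.0214] along 1.7 across 9.6 askew -0.005 cost 47.6 463.4
scene [0.4939 0.0208] along 0.9 across 8.9 askew -0.003 cost 66.4 610.6
t 9.6 along/across/z mm 1.2 121.2 86.5 tooly askew deg 0.25 tilt [ 0.002  0.002 -1.   ] gap 0.0602 F [-0.5 -0.6  0.8] q [ 0.13  0.46 -0.4   0.71  0.    1.87]
```

View pics/f.png

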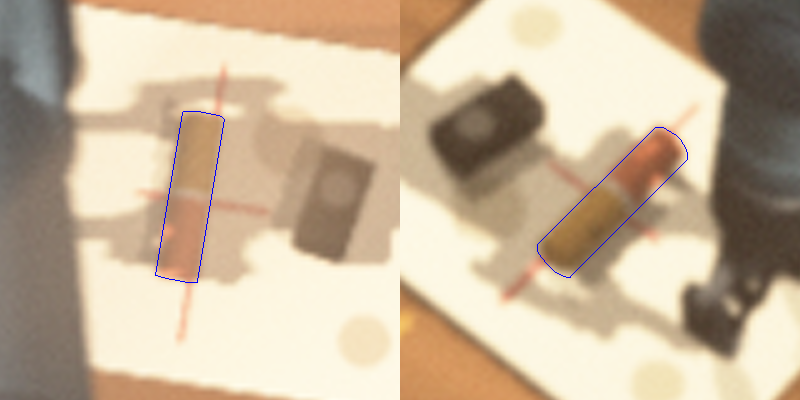

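Request:
jog_arm(dp=[[-0.4,0,0],[-0.4,0,0],[-0.1,0,0],[-0.06,0,0],[-0.05,0,0],[-0.04,0,0],[-0.03,0,0],[-0.03,0,0]], turn=[[0,0,0],[0,0,0],[0,0,0],[0,0,0],[0,0,0],[0,0,0],[0,0,0],[0,0,0]], hand=[0.4,0.4,0.4,0.4,0.4,0.4,0.4,0.4])

```text
time: 10.6
eef_pos: [0.4973, 0.0409, 0.0863]
eef_rot: [0.0, 0.764, 0.645, 0.0]
ft_force: [-0.4, 0.5, -0.2]
finger_gap: 0.0598
gripper_force: 0.1
```

Request:
jog_arm(dp=[[0,0,0],[0,0,0],[0.1,0,0],[0.4,0,0],[0.5,0,0],[0.5,0,-0.4],[0,0,-0.6],[0,0,0]], turn=[[0,0,0],[0,0,0],[0,0,0],[0,0,0],[0,0,0],[0,0,0],[0,0,0],[0,0,0]], hand=[0.4,0.4,0.4,0.4,0.4,0.4,0.4,0.4])

```text
time: 11.6
eef_pos: [0.5203, 0.1608, 0.1702]
eef_rot: [0.002, 0.764, 0.646, 0.004]
ft_force: [0.5, -0.5, -0.5]
finger_gap: 0.06
gripper_force: 0.0
```

Run:
```python
from plan import *
err(); v,ps=report(C);report(C)
im=[]
for n in ps:
    f=cv2.resize(ps[n]["frame"],None,fx=5,fy=5,interpolation=cv2.INTER_CUBIC)
    q=np.round((hull(ps[n],v)+.5)*5).astype(np.int32);cv2.polylines(f,[q],True,(0,0,255),1)
    c=(proj(ps[n],np.array([[*C,.012]]))[0]*5).astype(int);im.append(f[c[1]-200:c[1]+200,c[0]-200:c[0]+200])
cv2.imwrite("pics/g.png",np.hstack(im)[:,:,::-1])
```

```text
t 11.6 along/across/z mm 3.3 151.4 170.2 tooly askew deg 0.09 tilt [ 0.008  0.002 -1.   ] gap 0.06 F [ 0.5 -0.5 -0.5] q [ 0.18  0.39 -0.26  0.91  0.    1.92]
top [0.4942 0.0135] along 2.4 across 1.7 askew 0.009 cost 42.2 512.4
scene [0.4945 0.0125] along 2.9 across 0.8 askew 0.005 cost 57.7 774.0
top [0.4941 0.0135] along 2.4 across 1.8 askew 0.008 cost 40.4 510.0
scene [0.4937 0.0127] along 2.1 across 0.8 askew -0.001 cost 55.0 766.5
```

View pics/g.png

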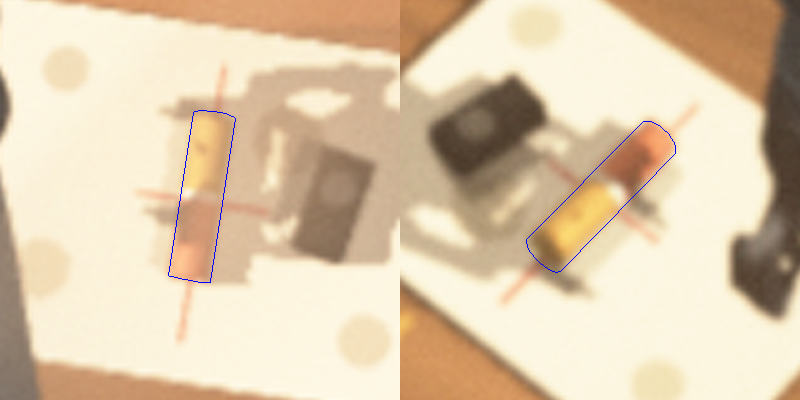

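The ring is on the cross and the tube lies along the line. Before handing in, I'll use the dark speck on the brass to check that the tube rolled rather than slid.

Run:
```python
import cv2,numpy as np
d=cv2.imread("pics/d.png");f=cv2.imread("pics/f.png");g=cv2.imread("pics/g.png")
o=[]
for I,c,k in((d,(225,125),50),(f,(203,150),31),(g,(210,150),31),(d,(545,245),60),(f,(585,235),38),(g,(575,230),38)):
    x=cv2.resize(I[c[1]-k:c[1]+k,c[0]-k:c[0]+k],(260,260)).astype(float)
    lo,hi=np.percentile(x,(3,97),axis=(0,1));o.append(np.clip((x-lo)/(hi-lo)*255,0,255))
cv2.imwrite("pics/k.png",np.vstack([np.hstack(o[:3]),np.hstack(o[3:])]))
```

```text
[ WARN:0@0.111] global loadsave.cpp:1063 imwrite_ Unsupported depth image for selected encoder is fallbacked to CV_8U.
```

View pics/k.png

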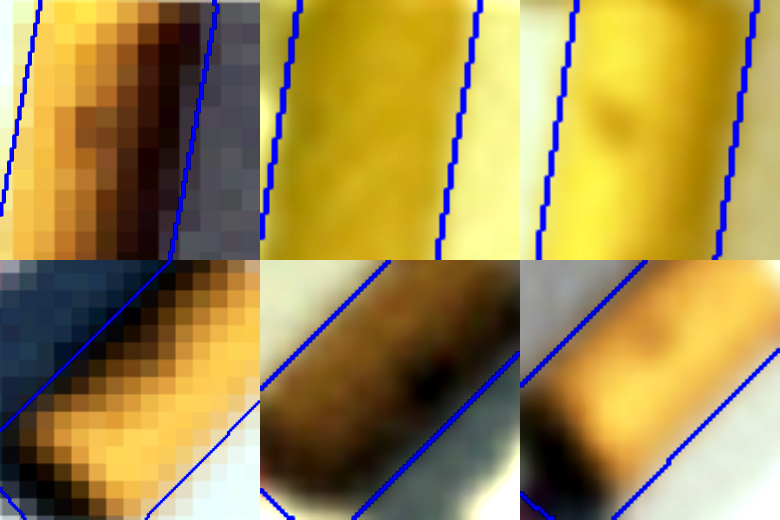

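In the middle column the speck is on the tube's rear flank, and in the right-hand column (8 mm later) it is back on top. So the tube did roll, almost a full turn in all.

```bash
python3 -c "
from plant import order
print(order.close_job())"
```

```text
the job is handed in; nothing more can be done
None
```

The tube was rolled onto the red line and handed in: its ring is about 2.4 mm from the cross along the line and about 1.3 mm off it across, nearly parallel to the line (under 0.01 rad), with the gripper clear; the hand-in gave no verdict.

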